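# Hold the emergency drug box open

### The arm

A 6-joint arm with a two-finger parallel gripper is mounted at the origin on the work surface. World frame = base frame: x ahead of the robot, y to its left, z up, the work surface at z = 0. Lengths are in mm, angles in rad, forces in N, time in s.
With the tool pointing down it reaches from about 350 to 775 mm from the base axis. Payload 7.3 kg.
Tool frame: the origin (TCP) lies at the very end of the fingers, on their centre line; the grasp point (between the pads) lies 19 mm behind it; z points along the fingers, x is the direction in which the jaws open and shut, and the axes are right-handed (so a half turn about z gives the same grasp; the last joint's range is limited). The gripper opens to 92 mm and grips with 3 to 60 N. Pads are 19 mm wide; open, the fingers measure 130 mm over their backs; the gripper's body (75 mm by 190 mm) begins 47 mm behind the grasp point.
Start: joints at [-1.434, 0.342, 1.524, -0, 1.275, -0.146], TCP at [146.521, -504.159, 226.741] pointing down, gripper open.
Joint ranges: [-2.53, 2.53], [-0.77, 2.02], [0.04, 2.7], [-1, 4.14], [0.28, 2.66], [-3.11, 3.11]. Speed limits (rad/s): [2.57, 2.57, 3.14, 3.14, 3.14, 3.14].

### API

Orientations are given as [roll, pitch, yaw] about the fixed x, y, z axes, in that order (R = Rz(yaw) Ry(pitch) Rx(roll)).
In Python, from plant import bot, capture, camera_params gives the robot as it stands.
- The arm moves only by the shell command python3 -m jog 'ROWS' [OPENING]. ROWS is a JSON object of lists of equal length, an entry for each row: "xyz": the shift along the world's x, y, z as a fraction of full scale, a list of three; "angular": the turn, a rotation vector about the world's x, y, z as a fraction of full scale, a list of three. In form: {"xyz": [[x, y, z], ...], "angular": [[wx, wy, wz], ...]}. A call has 1 to 10 rows; each row shifts and turns the pose as measured when the row begins; what a row does not reach is not made up. Full scale, the value 1, is 2 cm for a shift and 6 degrees for a turn. A row lasts 1/10 s, in which the tool goes at most 50 mm and 8.59 degrees, less where a joint would pass 70% of its speed; a pose out of reach is approached as far as the arm can. A call with a number of a shift or a turn outside -1 to 1 is refused whole. A call with a gripper value outside its range is refused whole. OPENING is the closure, from -1 (fully open) to 1 (shut), set as the call begins (- or left out, the last holds). The fingers move at their own pace and stop on an object; the grip force is fixed at half the most. Time passes only in rows, so rows that do not move let the fingers close. It gives the time, the measured TCP pose, the force and the opening at its end, in the units of the state.
- bot.get_obs(): the state, without advancing time (a new reading comes with each control period).
- capture(name): name is "side" or "top"; returns the picture (420x560x3 uint8, red, green, blue); there is no depth.
- camera_params(name): a dict with "fx", "fy", "cx", "cy" (pixels), "rvec" (rotation vector, rad) and "tvec" (3), from world to camera coordinates, as OpenCV has them. Camera axes: x right, y down, z forward; pixel columns grow to the right and rows downward; lengths in mm; the calibration is good to about 2 mm. A picture is of the moment at which its call begins. camera_params takes no time and is no camera call.
- bot.close_job(): hands the job in, once; it reports no verdict.
The state is a dict: "time": time; "joint_positions": joint angles; "dq": joint speeds; "tau": joint torques, N m; "tool_pos": TCP position; "tcp_rot": TCP orientation; "contact_force": force on the tool from outside, world axes, zero at the start; "moment": the same for the moment, N m; "grip_width": finger opening in mm.
Only numpy, scipy, OpenCV 4.12 (cv2) and the standard library are available. Lean on these libraries where they do the work, as an engineer would, in place of code of your own. Each camera call takes 0.05 s, during which the arm holds its last target.

### The job

The nurse across the counter needs the emergency drug box open, and nobody remembers whether its press-on press-off catch is on. Give the lid a tug to find out (it has a carrying handle); if it is caught, press the red button to release it. Then raise the lid to 45 degrees or more and hold it there with the gripper: it has no stay, so finish still holding it up, and leave everything else on the counter where it is.

Things in the scene. Friction and masses are not known exactly. Their poses are not given: they have to be found in the camera images.
- drugbox: Emergency drug box, screwed to the counter (it does not move): light grey case 188 x 304 x 95 mm under an orange lid. Origin: centre of its underside. x points to its front, away from the robot (yawed up to 0.7 rad), y to its left, z up. On the middle of its front: a black catch housing (x 94 to 170 mm, 90 mm wide, 88 mm high) with a red button on top.
- lid (a joint): Lid angle in rad: 0 shut, 1.2 (69 degrees) at its stop. The lid's front edge rises and swings back towards the robot. Free hinge, no stay: let go at any angle it falls shut. With the catch on, it lifts only 0.02 rad (2 mm at the handle, 4 mm at the front edge), then stops dead however hard the pull; with the catch off it rises freely, 2 to 4 N along the arc of the handle.
- lid_handle (a point): Middle of the black carrying handle on the lid: a round bar 12 mm thick along the box's y axis, clear for 100 mm between its end posts, its centre 36 mm above the lid's top, 161 mm above the counter when shut; 94 mm in front of the hinge line and 66 mm above it. Turns with the lid.
- lid_hinge (a point): Middle of the lid's hinge line, along the box's y axis at the edge nearest the robot: 94 mm behind the box's origin, 95 mm above the counter. The orange lid is 196 x 312 mm, 30 mm high, its top 125 mm above the counter when shut, 0.3 to 0.55 kg.
- button (a joint): Travel of the red button in m: 0 up, 0.010 right down; it springs back up when let go. Each press right down (it resists with up to 5 N from 6 mm on, then gives way) turns the press-on press-off catch from on to off or from off to on; a press stopped short changes nothing. It looks and reads the same either way: the catch is hidden in the housing, and may be on or off at the start.
- button_top (a point): Centre of the top of the red button: a round cap 28 mm across, standing 18 mm out of its steel collar, 146 mm in front of the box's origin, 110 mm above the counter; pressed straight down. Behind it a steel hasp tab on the lid reaches to 37 mm from its centre (tab top 100 mm above the counter); the lid's front edge, 125 mm high, is 44 mm from its centre.
- stapler: Blue and black office stapler, 145 x 36 x 53 mm, standing beside the drug box. Loose; leave it alone. Origin: centre of its underside.
- oximeter: Finger-clip oximeter, grey-white and pale blue, 60 x 36 x 32 mm, lying near the box's front corner. Loose; leave it alone. Origin: centre of its underside.
- pill_bottle: Amber pill bottle with a white cap, 38 mm across, 68 mm tall, standing near the box's other front corner. Loose; leave it alone. Origin: centre of its underside.
- sanitizer: Hand-sanitizer pump bottle, 72 mm across, 173 mm tall. Loose; leave it alone. Origin: centre of its underside.
- mug: White mug, 80 mm across, 95 mm tall. Loose; leave it alone. Origin: centre of its underside.
- pen_cup: Dark cup of pens, 80 mm across, pens up to about 150 mm high. Loose; leave it alone. Origin: centre of its underside.
- clipboard: Brown clipboard with a form, 315 x 228 mm, 16 mm high at its clip. Loose; leave it alone. Origin: centre of its underside.
- tape_roll: Roll of white surgical tape lying flat, 80 mm across, 25 mm high. Loose; leave it alone. Origin: centre of its underside.

How it is judged:
By the outcome, as a careful person would: the job done as asked, in the order asked, and still so for the second after the job is handed in, while the arm keeps its last pose, push and grip.
It also fails if it takes over 64 s, if anything falls off the work surface, if the arm or the gripper's body presses on something with over 40 N, if the wrist force passes 120 N, or if a joint passes its speed limit or range.

## Working session

There is one attempt and no reset: what is moved stays moved. The work goes in short steps, Python scripts to look and compute and a shell command to move; the robot and the scene stay as the last step left them, time stands still between calls to the robot, and variables do not carry over. Pictures are saved under pics/ and viewed, and the job is handed in when it is done.

```bash
ls; mkdir -p pics; python3 - <<'E'
from plant import bot,capture,camera_params
import cv2
for n in("side","top"):
    cv2.imwrite(f"pics/{n}0.png",capture(n)[:,:,::-1]); print(n,camera_params(n))
print(bot.get_obs())
E
```

```text
pics
side {'fx': 513.9056532895572, 'fy': 513.9056532895572, 'cx': 279.6294729926747, 'cy': 216.2415552973303, 'rvec': array([ 0.34849312, -2.59448194,  1.52450536]), 'tvec': array([ 530.40296417,  209.83467021, 1518.98215252])}
top {'fx': 379.52524490622085, 'fy': 379.52524490622085, 'cx': 278.28434110928157, 'cy': 207.33467135113855, 'rvec': array([ 2.16847071, -2.12736999,  0.11171495]), 'tvec': array([ -50.2422664 ,  582.20181073, 1126.69862124])}
{'time': 0.1, 'joint_positions': array([-1.43401811e+00,  3.42646781e-01,  1.52490001e+00, -1.94521684e-05,
        1.27539344e+00, -1.46009583e-01]), 'dq': array([ 0.00061208, -0.00057767, -0.00342492, -0.00208011,  0.00194298,
       -0.00017849]), 'tau': array([ 9.32306648e-04, -4.32004774e+01, -2.44695836e+01,  7.18101743e-02,
        5.25977102e-02, -5.88704552e-05]), 'tool_pos': array([ 146.45500294, -503.79186658,  226.12520565]), 'tcp_rot': array([-3.14141500e+00,  1.33594646e-03, -1.28800273e+00]), 'contact_force': array([-0.5700995 ,  0.4981831 , -0.71123088]), 'moment': array([0.02146056, 0.00339712, 0.0079946 ]), 'grip_width': 91.92748387512928}
```

View pics/side0.png

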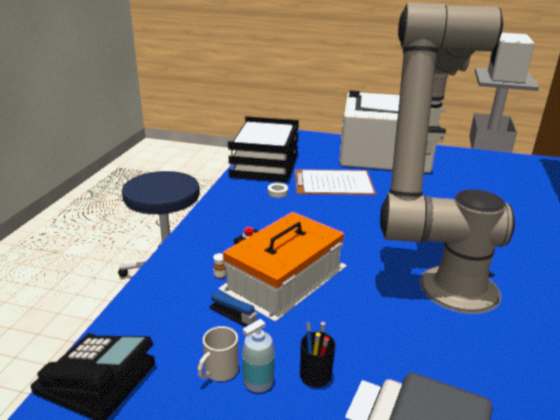

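View pics/top0.png

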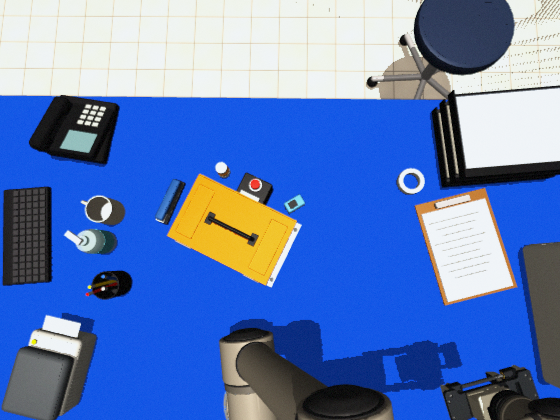

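The side view shows the box with its lid shut. In the top view the orange lid is centred near (235,230), the black handle runs (209,217) to (256,239), and the red button is at (256,184). Next to the box are the stapler (170,201), pill bottle (222,169) and oximeter (295,203).

```bash
cat > h.py <<'E'
import numpy as np,cv2
from plant import bot,capture,camera_params
def ray(n,uv):
    p=camera_params(n);R=cv2.Rodrigues(p['rvec'])[0];t=p['tvec']
    c=-R.T@t
    d=R.T@np.array([(uv[0]-p['cx'])/p['fx'],(uv[1]-p['cy'])/p['fy'],1.]);return c,d
def plane(n,uv,z):
    c,d=ray(n,uv);return c+d*(z-c[2])/d[2]
def tri(uv1,uv2):
    c1,d1=ray('top',uv1);c2,d2=ray('side',uv2)
    s=np.linalg.lstsq(np.c_[d1,-d2],c2-c1,rcond=None)[0]
    a,b=c1+s[0]*d1,c2+s[1]*d2;return (a+b)/2,np.linalg.norm(a-b)
def big(m):
    cs=cv2.findContours(m.astype(np.uint8),cv2.RETR_EXTERNAL,cv2.CHAIN_APPROX_NONE)[0]
    return max(cs,key=cv2.contourArea)
E
python3 - <<'E'
from h import *
np.set_printoptions(precision=3,suppress=True)
im={n:cv2.imread(f'pics/{n}0.png') for n in('top','side')}
hs={n:cv2.cvtColor(i,cv2.COLOR_BGR2HSV).astype(int) for n,i in im.items()}
uv={}
for n in hs:
    H,S,V=hs[n][...,0],hs[n][...,1],hs[n][...,2]
    roi=np.zeros(H.shape,bool)
    if n=='top': roi[150:300,150:310]=1
    else: roi[205:310,215:350]=1
    o=big(roi&(H>4)&(H<30)&(S>150)&(V>100)) if n=='side' else big(roi&(H>8)&(H<32)&(S>150)&(V>100))
    r=roi&((H<4)|(H>172))&(S>150)&(V>90)
    if n=='side': r[:, 262:]=0
    c=big(r);M=cv2.moments(c);uv[n]=(M['m10']/M['m00'],M['m01']/M['m00'])
    print(n,'button',uv[n],cv2.contourArea(c),'orange',cv2.contourArea(o))
    if n=='top':
        box=cv2.boxPoints(cv2.minAreaRect(o));w=np.array([plane('top',p,125) for p in box]);print(w)
        print('sides',np.linalg.norm(w-np.roll(w,-1,0),axis=1),'centre',w.mean(0))
        for i in range(4):
            d=w[(i+1)%4]-w[i];print(np.arctan2(d[1],d[0]))
        m=np.zeros(H.shape,np.uint8);cv2.drawContours(m,[o],-1,1,-1);m=cv2.erode(m,np.ones((9,9)))
        k=big((m>0)&(V<60));rc=cv2.minAreaRect(k);hb=cv2.boxPoints(rc);hw=np.array([plane('top',p,161) for p in hb])
        print('handle px',rc,'w',hw.mean(0)); print(hw)
    else:
        m=np.zeros(H.shape,np.uint8);cv2.drawContours(m,[o],-1,1,-1)
print('button plane',plane('top',uv['top'],110),'tri',tri(uv['top'],uv['side']))
for n in('top','side'):
    cr=im[n][150:300,150:310] if n=='top' else im[n][205:315,205:355]
    cv2.imwrite(f'pics/{n}_c.png',cv2.resize(cr,None,fx=4,fy=4))
E
```

```text
top button (254.68627450980392, 183.9313725490196) 51.0 orange 7552.0
[[485.569 271.757 125.   ]
 [670.616 189.832 125.   ]
 [534.2   -94.384 125.   ]
 [355.548  -8.754 125.   ]]
sides [202.371 315.26  198.113 309.179] centre [511.483  89.613 125.   ]
-0.41678465779234714
-2.0182961064445513
2.6946309104553308
1.1367603141724922
handle px ((230.70001220703125, 228.60003662109375), (51.87677764892578, 4.919349670410156), 26.56505012512207) w [507.079  86.678 161.   ]
[[531.321 153.758 161.   ]
 [543.496 148.253 161.   ]
 [482.737  19.54  161.   ]
 [470.762  25.161 161.   ]]
side button (248.45495495495493, 231.06306306306303) 37.0 orange 4663.0
button plane [640.762  28.931 110.   ] tri (array([642.058,  29.614, 101.227]), np.float64(0.6805594367024012))
```

```bash
ls pics
```

```text
side0.png
side_c.png
top0.png
top_c.png
```

Lid sides measure about 200 x 312 mm (196 x 312 given) and the button is 146 mm from the handle as given, so the fix holds. Yaw is about -0.438, the handle is at (507,87,161) and the button at (641,29,110). I'm moving above the handle.

```bash
python3 -m jog '{"xyz":[[0.9,0.9,0.2],[0.9,0.9,0.2],[0.9,0.9,0.2],[0.9,0.9,0.2],[0.9,0.9,0.2],[0.9,0.9,0.2],[0.9,0.9,0.2],[0.9,0.9,0.2],[0.9,0.9,0.2],[0.9,0.9,0.2]],"angular":[[0,0,0.3],[0,0,0.3],[0,0,0.3],[0,0,0.3],[0,0,0.3],[0,0,0.3],[0,0,0.3],[0,0,0.3],[0,0,0.3],[0,0,0.3]]}' -1
```

```text
time: 1.1
tool_pos: [329.1, -316.1, 262.8]
tcp_rot: [-3.141, 0.011, -0.968]
contact_force: [-0.1, 0.4, 0.9]
grip_width: 91.7
```

```bash
python3 -m jog '{"xyz":[[0.5,1,0],[0.5,1,0],[0.5,1,0],[0.5,1,0],[0.5,1,0],[0.5,1,0],[0.5,1,0],[0.5,1,0],[0.5,1,0],[0.5,1,0]],"angular":[[0,0,0.3],[0,0,0.3],[0,0,0.3],[0,0,0.3],[0,0,0.3],[0,0,0.3],[0,0,0.3],[0,0,0.3],[0,0,0.3],[0,0,0.3]]}' && python3 -m jog '{"xyz":[[0.4,1,0],[0.4,1,0],[0.4,1,0],[0.4,1,0],[0.4,1,0],[0.4,1,0],[0.4,1,0],[0.4,1,0],[0.4,1,0],[0,0,0]],"angular":[[0,0,0.2],[0,0,0.2],[0,0,0.2],[0,0,0.2],[0,0,0.2],[0,0,0.2],[0,0,0.2],[0,0,0.2],[0,0,0.2],[0,0,0]]}'
```

```text
time: 2.1
tool_pos: [431.8, -106.1, 260.4]
tcp_rot: [3.141, 0.017, -0.639]
contact_force: [0.6, -0.6, -0.1]
grip_width: 91.8
time: 3.1
tool_pos: [504.5, 84.4, 256.7]
tcp_rot: [3.139, 0.025, -0.439]
contact_force: [0.2, -0.3, -0.5]
grip_width: 91.7
```

```bash
python3 -m jog '{"xyz":[[0.1,0.1,-0.8],[0,0,-0.8],[0,0,-0.8],[0,0,-0.8],[0,0,0]],"angular":[[-0.1,-0.22,0],[0,0,0],[0,0,0],[0,0,0],[0,0,0]]}' && python3 - <<'E'
from h import *
for n,r in(('top',(150,300,150,330)),('side',(170,320,205,385))):
    i=capture(n)[:,:,::-1];a,b,c,d=r
    cv2.imwrite(f'pics/{n}1.png',cv2.resize(i[a:b,c:d],None,fx=4,fy=4,interpolation=cv2.INTER_CUBIC))
E
```

```text
time: 3.6
tool_pos: [504.7, 83.9, 189.7]
tcp_rot: [3.136, 0.0, -0.44]
contact_force: [-0.4, -0.5, -0.2]
grip_width: 91.9
```

View pics/side1.png

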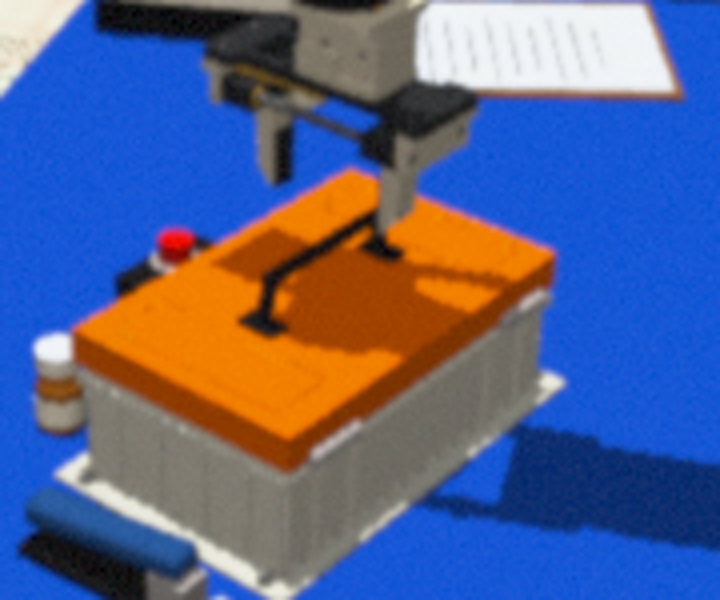

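View pics/top1.png

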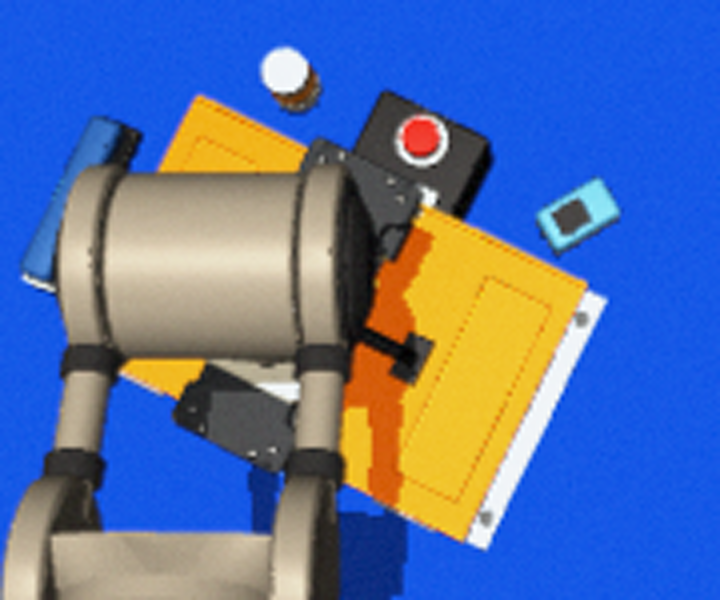

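The side crop shows the open fingers, front at (275,175) and back at (395,210), straddling the handle's middle with the jaws along the box's x axis. The top crop shows the handle's end post at (410,360), clear of the gripper. Descending and gripping.

```bash
python3 -m jog '{"xyz":[[0.05,0.05,-0.7],[0.05,0.05,-0.7],[0,0,-0.6],[0,0,-0.3],[0,0,0]],"angular":[[0,0,0],[0,0,0],[0,0,0],[0,0,0],[0,0,0]]}'; python3 -m jog '{"xyz":[[0,0,0],[0,0,0],[0,0,0],[0,0,0],[0,0,0],[0,0,0],[0,0,0],[0,0,0]],"angular":[[0,0,0],[0,0,0],[0,0,0],[0,0,0],[0,0,0],[0,0,0],[0,0,0],[0,0,0]]}' 1
```

```text
time: 4.2
tool_pos: [510.9, 84.8, 149.1]
tcp_rot: [3.141, -0.012, -0.442]
contact_force: [0.1, 0.6, -0.7]
grip_width: 91.8
time: 5.0
tool_pos: [512.0, 84.8, 151.4]
tcp_rot: [-3.14, -0.015, -0.441]
contact_force: [0.3, -0.1, 0.0]
grip_width: 32.5
```

Jaws are still closing and the TCP is 9 mm high, so I'm lowering it as they close.

```bash
python3 -m jog '{"xyz":[[-0.1,0.05,-0.35],[0,0,-0.2],[0,0,0],[0,0,0],[0,0,0],[0,0,0],[0,0,0]],"angular":[[0,0.1,0],[0,0,0],[0,0,0],[0,0,0],[0,0,0],[0,0,0],[0,0,0]]}' 1
```

```text
time: 5.7
tool_pos: [506.5, 87.2, 139.3]
tcp_rot: [3.137, 0.003, -0.441]
contact_force: [-0.8, -0.4, 4.2]
grip_width: 11.2
```

Gripped: the opening is 11.2 mm on the 12 mm bar. Now the tug, along the handle's arc.

```bash
python3 -m jog '{"xyz":[[-0.08,0.04,0.12],[-0.08,0.04,0.12],[-0.08,0.04,0.12]],"angular":[[0,0,0],[0,0,0],[0,0,0]]}'; python3 -m jog '{"xyz":[[-0.1,0.05,0.16],[-0.1,0.05,0.16],[-0.1,0.05,0.16]],"angular":[[0,0,0],[0,0,0],[0,0,0]]}'
```

```text
time: 6.0
tool_pos: [502.4, 89.1, 145.5]
tcp_rot: [3.137, 0.001, -0.441]
contact_force: [3.0, -0.8, -4.7]
grip_width: 10.8
time: 6.3
tool_pos: [495.4, 92.4, 154.7]
tcp_rot: [3.136, 0.003, -0.441]
contact_force: [1.6, 0.5, -5.1]
grip_width: 11.0
```

The TCP has moved about 19 mm along the arc at only about 5 N, well past the 2 mm stop, so the catch looks off. I'll check by picture that the lid itself moved and the bar didn't slip in the pads.

```bash
python3 - <<'E'
from h import *
for n,r in(('side',(170,320,205,385)),):
    i=capture(n)[:,:,::-1];a,b,c,d=r
    cv2.imwrite(f'pics/{n}2.png',cv2.resize(i[a:b,c:d],None,fx=4,fy=4,interpolation=cv2.INTER_CUBIC))
E
```

```text
(no output)
```

View pics/side2.png

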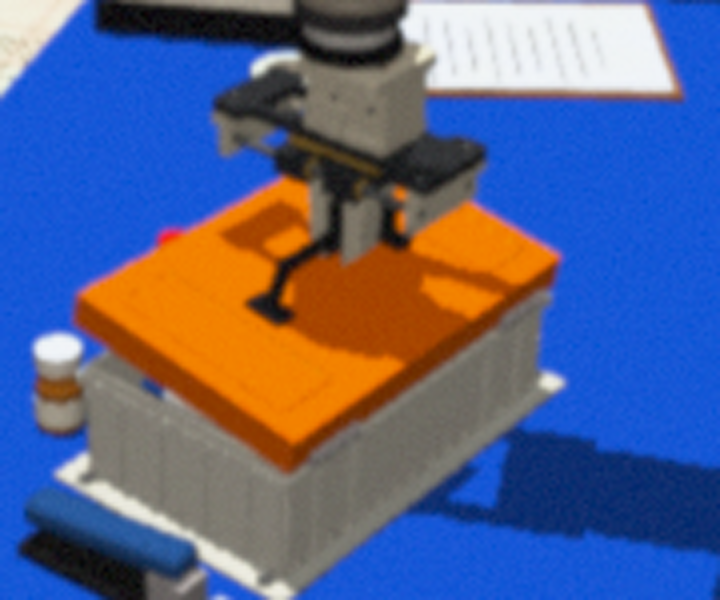

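The lid has clearly lifted, with a gap at its front corner (140,375) while the hinge edge stays down, and the bar is still in the pads. The catch was off, so the button must not be pressed. Now the arc to about 55 degrees, tilting the tool 25 to 28 degrees to follow the lid.

```bash
python3 - <<'E'
from h import *
np.set_printoptions(precision=2,suppress=True)
o=bot.get_obs();p=o['tool_pos'];print(p,o['tcp_rot'],o['joint_positions'],o['contact_force'])
yaw=-.44;X=np.array([np.cos(yaw),np.sin(yaw)]);Y=np.array([-X[1],X[0]])
# bar at grasp: tcp (506.5,87.2,139.3) <-> bar (.,.,161)
b0=np.array([506.5,87.2]);h=b0-94*X
L=161-139.3
s=(p[:2]-h)@X; zb=p[2]+L-95; print('theta now',np.degrees(np.arctan2(zb,s))-35.07,'r',np.hypot(s,zb))
prev=p
for th in range(12,58,3):
    al=np.radians(max(0,(th-10)*.6)); f=np.radians(35.07+th)
    q=np.array([115*np.cos(f)+L*np.sin(al),115*np.sin(f)+95-L*np.cos(al)])
    w=np.r_[h+q[0]*X,q[1]]; print(th,round(np.degrees(al),1),w,(w-prev)/20); prev=w
print('1.8deg ang',-.3*Y)
E
```

```text
[495.03  92.57 155.19] [ 3.14  0.   -0.44] [ 0.03  0.38  1.68 -0.    1.09  0.48] [-0.51  0.08 -5.55]
theta now 10.123515998864512 r 115.42110754564038
12 1.2 [492.73  93.68 157.51] [-0.12  0.06  0.12]
15 3.0 [489.26  95.31 161.52] [-0.17  0.08  0.2 ]
18 4.8 [485.61  97.03 165.3 ] [-0.18  0.09  0.19]
21 6.6 [481.79  98.83 168.86] [-0.19  0.09  0.18]
24 8.4 [477.8  100.71 172.18] [-0.2   0.09  0.17]
27 10.2 [473.66 102.66 175.25] [-0.21  0.1   0.15]
30 12.0 [469.39 104.67 178.06] [-0.21  0.1   0.14]
33 13.8 [465.   106.74 180.61] [-0.22  0.1   0.13]
36 15.6 [460.49 108.86 182.88] [-0.23  0.11  0.11]
39 17.4 [455.88 111.03 184.88] [-0.23  0.11  0.1 ]
42 19.2 [451.19 113.24 186.59] [-0.23  0.11  0.09]
45 21.0 [446.43 115.48 188.02] [-0.24  0.11  0.07]
48 22.8 [441.62 117.75 189.16] [-0.24  0.11  0.06]
51 24.6 [436.76 120.03 190.  ] [-0.24  0.11  0.04]
54 26.4 [431.87 122.33 190.55] [-0.24  0.12  0.03]
57 28.2 [426.97 124.64 190.8 ] [-0.24  0.12  0.01]
1.8deg ang [-0.13 -0.27]
```

The measured radius about the hinge is 115.4 mm against 114.9 given, so the grasp and arc agree.

```bash
python3 -m jog '{"xyz":[[-0.12,0.06,0.12],[-0.17,0.08,0.2],[-0.18,0.09,0.19],[-0.19,0.09,0.18],[-0.2,0.09,0.17]],"angular":[[-0.09,-0.18,0],[-0.13,-0.27,0],[-0.13,-0.27,0],[-0.13,-0.27,0],[-0.13,-0.27,0]]}'
```

```text
time: 6.85
tool_pos: [477.1, 100.9, 173.8]
tcp_rot: [3.135, -0.155, -0.442]
contact_force: [3.0, 0.1, -6.3]
grip_width: 10.8
```

```bash
python3 -m jog '{"xyz":[[-0.2,0.1,0.09],[-0.21,0.1,0.13],[-0.22,0.1,0.13],[-0.23,0.11,0.11],[-0.23,0.11,0.1]],"angular":[[-0.12,-0.25,0],[-0.13,-0.27,0],[-0.13,-0.27,0],[-0.13,-0.27,0],[-0.13,-0.27,0]]}'
```

```text
time: 7.35
tool_pos: [451.9, 112.7, 187.9]
tcp_rot: [3.138, -0.325, -0.441]
contact_force: [3.3, -0.2, -7.4]
grip_width: 11.0
```

```bash
python3 -m jog '{"xyz":[[-0.24,0.11,0.02],[-0.24,0.11,0.04],[-0.24,0.11,0.03],[-0.24,0.11,0.02],[-0.15,0.07,0]],"angular":[[-0.13,-0.27,0],[-0.13,-0.27,0],[-0.13,-0.27,0],[-0.13,-0.27,0],[-0.06,-0.12,0]]}'; python3 -m jog '{"xyz":[[0,0,0],[0,0,0]],"angular":[[0,0,0],[0,0,0]]}'; python3 - <<'E'
from h import *
o=bot.get_obs();p=o['tool_pos'];print(p,o['tcp_rot'],o['contact_force'],o['joint_positions'])
yaw=-.44;X=np.array([np.cos(yaw),np.sin(yaw)]);h=np.array([506.5,87.2])-94*X;L=21.7
al=-o['tcp_rot'][1];s=(p[:2]-h)@X-L*np.sin(al);z=p[2]-95+L*np.cos(al)
print('theta',np.degrees(np.arctan2(z,s))-35.07,'r',np.hypot(s,z))
for n,r in(('side',(130,320,185,385)),('top',(130,320,130,330))):
    i=capture(n)[:,:,::-1];a,b,c,d=r
    cv2.imwrite(f'pics/{n}3.png',cv2.resize(i[a:b,c:d],None,fx=3,fy=3,interpolation=cv2.INTER_CUBIC))
E
```

```text
time: 7.85
tool_pos: [425.7, 125.0, 193.0]
tcp_rot: [-3.139, -0.477, -0.439]
contact_force: [4.5, 0.2, -8.6]
grip_width: 11.4
time: 8.05
tool_pos: [423.7, 126.0, 193.0]
tcp_rot: [-3.138, -0.477, -0.437]
contact_force: [4.3, 0.5, -7.5]
grip_width: 11.2
[423.69398968 125.95776429 192.95764368] [-3.13809364 -0.47725911 -0.43704736] [ 4.31919612  0.50715137 -7.4847901 ] [ 0.34803187  0.0965331   2.06916465 -0.52823849  0.69361595  1.14696547]
theta 58.53948644385411 r 117.46584131376373
```

View pics/side3.png

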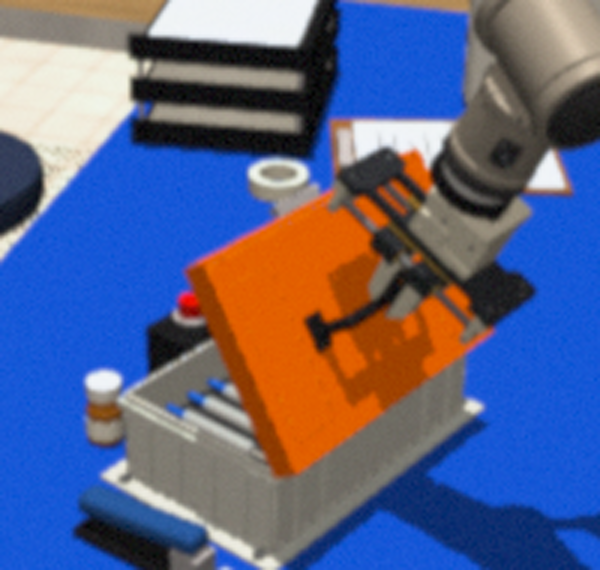

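View pics/top3.png

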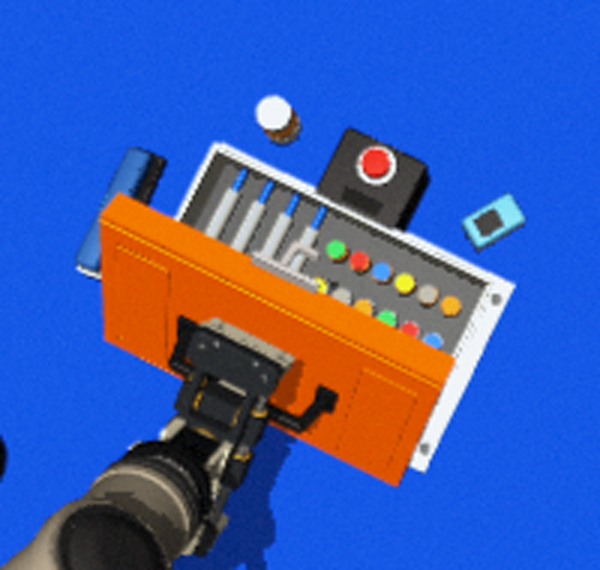

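Both views show the lid well up with the bar in the pads, and the button, pill bottle, oximeter and stapler standing where they were. I'll check the angle independently by triangulating the left front corner of the lid, side (190,268) and top (117,195) in the crops, and compare the loose things with the first picture.

```bash
python3 - <<'E'
from h import *
x,g=tri((130+117/3,130+195/3),(185+190/3,130+268/3));yaw=-.44;X=np.array([np.cos(yaw),np.sin(yaw)]);h=np.array([506.5,87.2])-94*X
s=(x[:2]-h)@X;print(x,g,'corner r',np.hypot(s,x[2]-95),'angle',np.degrees(np.arctan2(x[2]-95,s)),'shut angle', np.degrees(np.arctan2(30,192)))
a=cv2.imread('pics/top0.png').astype(int);i=capture('top')[:,:,::-1].astype(int)
d=np.abs(a-i).sum(2)
for n,(u,v,r) in dict(stapler=(166,206,10),pill=(222,169,9),oxi=(295,203,10),mug=(102,210,20),sanit=(97,241,15),pens=(112,284,18),tape=(411,181,14)).items(): print(n,(d[v-r:v+r,u-r:u+r]>90).mean().round(3))
print(bot.get_obs()['contact_force'],bot.get_obs()['grip_width'])
E
```

```text
[579.0855354  227.99516911 261.50080358] 3.8522298115082636 corner r 194.06941945481498 angle 59.08657617178556 shut angle 8.880659150520245
stapler 0.62
pill 0.0
oxi 0.0
mug 0.0
sanit 0.0
pens 0.0
tape 0.0
[ 3.58253784  1.20805797 -6.17436415] 10.836865062591363
```

The corner gives 50 to 59 degrees, depending on which lid edge it is, so at least 50. The stapler flag may only be the lid overlapping it in the top view, so I'll check it in the side view.

```bash
python3 - <<'E'
from h import *
a=cv2.imread('pics/side0.png').astype(int);i=capture('side')[:,:,::-1].astype(int);b=capture('top')[:,:,::-1];t=cv2.imread('pics/top0.png')
d=np.abs(a-i).sum(2);print((d[288:325,208:258]>90).mean())
cv2.imwrite('pics/st.png',np.hstack([cv2.resize(q[160:240,140:200],None,fx=5,fy=5) for q in(t,b)]))
E
```

```text
0.004324324324324324
```

View pics/st.png

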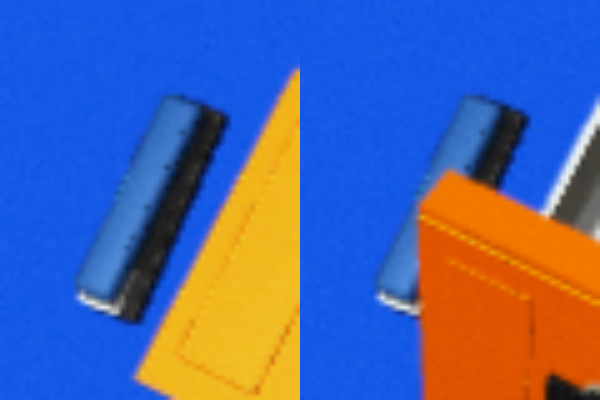

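The stapler is unmoved; the lid only overlaps it in the top view. The corner I picked there is the lid's lower front edge, so its 59 degrees agrees with the 58.5 degrees from the tool pose. Handing in.

```bash
python3 - <<'E'
from plant import bot
print(bot.close_job()); o=bot.get_obs(); print(o['time'],o['tool_pos'],o['grip_width'],o['contact_force'])
E
```

```text
the job is handed in; nothing more can be done
None
the job is handed in; nothing more can be done
```

The drug box is open and the gripper is still holding the lid up by its handle, at about 58 degrees. The tug moved the handle about 19 mm at roughly 5 N, and a picture showed the lid itself lifting. The catch was therefore off, and I never pressed the button. I handed the job in at about 8.3 s.

- **Lid angle:** the tool pose gave 58.5 degrees. A triangulated lid corner gave 59 degrees, but its two camera rays missed each other by 4 mm. I took that corner as the lid's lower front edge; read as the upper edge it would be about 50 degrees.
- **Grip:** the opening was about 11 mm on the 12 mm bar, with 7 to 9 N on the wrist at the end. That is a bit more than the 2 to 4 N expected. The handle's radius about the hinge also read 117.5 mm instead of 115, so the hold may be pulling slightly outward; I left it.
- **Other things:** the pill bottle, oximeter, mug, sanitizer, pen cup and tape roll showed no change in the top view. My first check flagged the stapler, but the raised lid was only overlapping it; the side view showed it unmoved. I did not run this check on the clipboard.

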